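# Put the finger planes back on the board in order of size

## Task

Put the four bronze finger planes away on the plane board, one in the middle of each green felt pad, sole down and lying squarely along its pad, in order of size: the largest beside the steel block plane, then smaller and smaller, the smallest beside the oilstone. Set them down upright on their soles without dropping or tipping them over, and leave the block plane and the oilstone where they are.

Things in the scene. Friction and masses are not known exactly. Their poses are not given: they have to be found in the camera images.
- plane_xl: the largest of four bronze violin maker's finger planes: oval in plan, 84 mm long, 39 mm wide over two flat upright cheeks (45 mm long mid-length, 35 mm high; take it across these), sloping steel blade between them, 43 mm high in all, 360 g. Starts loose on the bench, sole down. Origin: centre of the sole (underside); x along its length to the nose, y across the cheeks, z up
- plane_l: the second largest of four bronze violin maker's finger planes: oval in plan, 70 mm long, 32 mm wide over two flat upright cheeks (38 mm long mid-length, 30 mm high; take it across these), sloping steel blade between them, 37 mm high in all, 230 g. Starts loose on the bench, sole down. Origin: centre of the sole (underside); x along its length to the nose, y across the cheeks, z up
- plane_m: the third largest of four bronze violin maker's finger planes: oval in plan, 56 mm long, 25 mm wide over two flat upright cheeks (31 mm long mid-length, 25 mm high; take it across these), sloping steel blade between them, 30 mm high in all, 130 g. Starts loose on the bench, sole down. Origin: centre of the sole (underside); x along its length to the nose, y across the cheeks, z up
- plane_s: the smallest of four bronze violin maker's finger planes: oval in plan, 42 mm long, 18 mm wide over two flat upright cheeks (24 mm long mid-length, 20 mm high; take it across these), sloping steel blade between them, 25 mm high in all, 60 g. Starts loose on the bench, sole down. Origin: centre of the sole (underside); x along its length to the nose, y across the cheeks, z up
- pad_a: one of four equal green felt pads, 96 (x) by 50 (y) by 2 mm, in a row on the dark board, fixed. Origin: centre of its underside, 15 mm above the bench (upper face 17 mm above it); x along its length, as a plane on it lies; y along the row; pad centres 85 mm apart. Which pad stands where in the row changes
- pad_b: one of four equal green felt pads, 96 (x) by 50 (y) by 2 mm, in a row on the dark board, fixed. Origin: centre of its underside, 15 mm above the bench (upper face 17 mm above it); x along its length, as a plane on it lies; y along the row; pad centres 85 mm apart. Which pad stands where in the row changes
- pad_c: one of four equal green felt pads, 96 (x) by 50 (y) by 2 mm, in a row on the dark board, fixed. Origin: centre of its underside, 15 mm above the bench (upper face 17 mm above it); x along its length, as a plane on it lies; y along the row; pad centres 85 mm apart. Which pad stands where in the row changes
- pad_d: one of four equal green felt pads, 96 (x) by 50 (y) by 2 mm, in a row on the dark board, fixed. Origin: centre of its underside, 15 mm above the bench (upper face 17 mm above it); x along its length, as a plane on it lies; y along the row; pad centres 85 mm apart. Which pad stands where in the row changes
- block_plane: steel block plane with brass knobs, 125 mm long (x), 42 mm wide (y), 48 mm high, 0.65 kg, standing on the board at one end of the row of pads (either end), its centre 88 mm from the nearest pad's. Origin: centre of its sole
- oilstone: grey oilstone in a wooden base, 128 mm long (x), 50 mm wide (y), 28 mm high, 0.55 kg, standing on the board at the other end of the row, its centre 88 mm from the nearest pad's. Origin: centre of its underside. The board has low pale battens, 24 mm above the bench, along its far edge and two ends
There are look-alikes about, which are no part of the job. Leave any turquoise look-alike of the plane_xl alone.

How it is judged (in metres and radians):
At the end, for the whole second after the job is handed in: Counted from the block plane, the finger planes lie on the pads largest to smallest: each within 12 mm of its pad's centre, sole on the felt (4 mm; tilt under 0.12 rad), along the pad within 0.26 rad (either way round), released, at rest; block plane and oilstone moved under 20 mm (((horizontal distance between plane_xl and pad_a below 0.012 m and angle between the x axis of plane_xl and the x axis of pad_a, either way round below 0.26 rad and z of plane_xl in the frame of pad_a below 0.006 m and horizontal distance between block_plane and pad_a between 0.058 and 0.118 m) or (horizontal distance between plane_xl and pad_b below 0.012 m and angle between the x axis of plane_xl and the x axis of pad_b, either way round below 0.26 rad and z of plane_xl in the frame of pad_b below 0.006 m and horizontal distance between block_plane and pad_b between 0.058 and 0.118 m) or (horizontal distance between plane_xl and pad_c below 0.012 m and angle between the x axis of plane_xl and the x axis of pad_c, either way round below 0.26 rad and z of plane_xl in the frame of pad_c below 0.006 m and horizontal distance between block_plane and pad_c between 0.058 and 0.118 m) or (horizontal distance between plane_xl and pad_d below 0.012 m and angle between the x axis of plane_xl and the x axis of pad_d, either way round below 0.26 rad and z of plane_xl in the frame of pad_d below 0.006 m and horizontal distance between block_plane and pad_d between 0.058 and 0.118 m)) and angle between each of plane_xl, plane_l, plane_m, plane_s's own z axis and vertical below 0.12 rad and linear speed of each of plane_xl, plane_l, plane_m, plane_s below 0.02 m/s and ((horizontal distance between plane_l and pad_a below 0.012 m and angle between the x axis of plane_l and the x axis of pad_a, either way round below 0.26 rad and z of plane_l in the frame of pad_a below 0.006 m and horizontal distance between block_plane and pad_a between 0.143 and 0.203 m) or (horizontal distance between plane_l and pad_b below 0.012 m and angle between the x axis of plane_l and the x axis of pad_b, either way round below 0.26 rad and z of plane_l in the frame of pad_b below 0.006 m and horizontal distance between block_plane and pad_b between 0.143 and 0.203 m) or (horizontal distance between plane_l and pad_c below 0.012 m and angle between the x axis of plane_l and the x axis of pad_c, either way round below 0.26 rad and z of plane_l in the frame of pad_c below 0.006 m and horizontal distance between block_plane and pad_c between 0.143 and 0.203 m) or (horizontal distance between plane_l and pad_d below 0.012 m and angle between the x axis of plane_l and the x axis of pad_d, either way round below 0.26 rad and z of plane_l in the frame of pad_d below 0.006 m and horizontal distance between block_plane and pad_d between 0.143 and 0.203 m)) and ((horizontal distance between plane_m and pad_a below 0.012 m and angle between the x axis of plane_m and the x axis of pad_a, either way round below 0.26 rad and z of plane_m in the frame of pad_a below 0.006 m and horizontal distance between block_plane and pad_a between 0.228 and 0.288 m) or (horizontal distance between plane_m and pad_b below 0.012 m and angle between the x axis of plane_m and the x axis of pad_b, either way round below 0.26 rad and z of plane_m in the frame of pad_b below 0.006 m and horizontal distance between block_plane and pad_b between 0.228 and 0.288 m) or (horizontal distance between plane_m and pad_c below 0.012 m and angle between the x axis of plane_m and the x axis of pad_c, either way round below 0.26 rad and z of plane_m in the frame of pad_c below 0.006 m and horizontal distance between block_plane and pad_c between 0.228 and 0.288 m) or (horizontal distance between plane_m and pad_d below 0.012 m and angle between the x axis of plane_m and the x axis of pad_d, either way round below 0.26 rad and z of plane_m in the frame of pad_d below 0.006 m and horizontal distance between block_plane and pad_d between 0.228 and 0.288 m)) and ((horizontal distance between plane_s and pad_a below 0.012 m and angle between the x axis of plane_s and the x axis of pad_a, either way round below 0.26 rad and z of plane_s in the frame of pad_a below 0.006 m and horizontal distance between block_plane and pad_a between 0.313 and 0.373 m) or (horizontal distance between plane_s and pad_b below 0.012 m and angle between the x axis of plane_s and the x axis of pad_b, either way round below 0.26 rad and z of plane_s in the frame of pad_b below 0.006 m and horizontal distance between block_plane and pad_b between 0.313 and 0.373 m) or (horizontal distance between plane_s and pad_c below 0.012 m and angle between the x axis of plane_s and the x axis of pad_c, either way round below 0.26 rad and z of plane_s in the frame of pad_c below 0.006 m and horizontal distance between block_plane and pad_c between 0.313 and 0.373 m) or (horizontal distance between plane_s and pad_d below 0.012 m and angle between the x axis of plane_s and the x axis of pad_d, either way round below 0.26 rad and z of plane_s in the frame of pad_d below 0.006 m and horizontal distance between block_plane and pad_d between 0.313 and 0.373 m)) and distance of each of block_plane, oilstone from where it was at the start of the episode below 0.02 m); the robot touches nothing.
It fails at once if the block plane or the oilstone is shifted by more than 20 mm (distance of any of block_plane, oilstone from where it was at the start of the episode above 0.02 m).
It fails at once if a finger plane is dropped (falls from a height of some 25 mm or more) or flung ((contact force between plane_xl and the fingers below 0.05 N and linear speed of plane_xl above 0.7 m/s) or (contact force between plane_l and the fingers below 0.05 N and linear speed of plane_l above 0.7 m/s) or (contact force between plane_m and the fingers below 0.05 N and linear speed of plane_m above 0.7 m/s) or (contact force between plane_s and the fingers below 0.05 N and linear speed of plane_s above 0.7 m/s)).
It fails at once if a finger plane is tipped over on its side (angle between any of plane_xl, plane_l, plane_m, plane_s's own z axis and vertical above 1 rad).
It also fails if it takes over 93 s, if anything falls off the work surface, if the arm or the gripper's body presses on something with over 40 N, if the wrist force passes 120 N, or if a joint passes its speed limit or range.

## Robot

A 7-joint arm with a two-finger parallel gripper is mounted at the origin on the work surface. World frame = base frame: x ahead of the robot, y to its left, z up, the work surface at z = 0. Lengths are in m, angles in degrees, forces in N, time in s.
With the tool pointing down it reaches from about 0.425 to 0.875 m from the base axis. Payload 4.7 kg.
Tool frame: the origin (TCP) lies between the finger pads; the fingertips stand env.finger_overhang ahead of it and the grasp point (between the pads) lies 5 mm behind it (env.finger_overhang is the distance from the TCP to the fingertips, in m); z points along the fingers, y is the line along which they close (so a half turn about z gives the same grasp; the last joint's range is limited). The gripper opens to 87 mm and grips with 3 to 60 N. Pads are 19 mm wide; open, the fingers measure 117 mm over their backs; the gripper's body (75 mm by 190 mm) begins 51 mm behind the grasp point.
Start: joints at [68.302, 18.392, -4.016, 83.108, 1.295, 78.541, -3.26], TCP at [0.249, -0.601, 0.203] pointing down, gripper open.
Joint ranges: [-163.93, 163.93], [-17.29, 119.83], [-79.2, 71.16], [3.27, 140.29], [-89.18, 269.18], [5.43, 117.66], [-154.24, 154.24]. Speed limits (degrees/s): [147.25, 147.25, 180, 180, 180, 180, 180].

## Interface

Orientations are given as [roll, pitch, yaw] about the fixed x, y, z axes, in that order (R = Rz(yaw) Ry(pitch) Rx(roll)).
In Python, from cell import telemetry, eyes, env, models gives the robot as it stands. The module is installed in compiled form; this text tells all that it offers.
- The arm moves only by the tool drive_tool, never from a script. Its arguments are lists of equal length, an entry for each row: "angular": the turn, a rotation vector about the tool's x, y, z in rad, a list of three; "delta_pos": the shift along the tool's x, y, z in cm, a list of three; "gripper": the finger opening in cm, from 0 to 8.7. A call has 1 to 20 rows; each row shifts and turns the commanded pose from where the row before left it, along the tool's axes as they then stand; what a row does not reach is not made up. A row lasts 1/10 s, in which the tool goes at most 50 mm and 8.59 degrees, less where a joint would pass 70% of its speed; a pose out of reach is approached as far as the arm can. A call with a gripper value outside its range is refused whole. The fingers move at their own pace and stop on an object; "squeeze" is the grip in N (left out, the last holds). Time passes only in rows, so rows that do not move let the fingers close. It gives the time, the measured TCP pose, the force, the opening and the grip force at its end, in the units of the state.
- telemetry.get_obs(): the state, without advancing time (a new reading comes with each control period).
- eyes.read_camera(name): name is "side" or "top" or "wrist"; returns a dict with "pixels" (480x640x3 uint8, red, green, blue), "mtx" (3x3 intrinsics, pixels), "D" ([k1, k2, p1, p2, k3] as OpenCV has them; the pictures are not rectified), "origin" and "orientation" of the camera in the world. Camera axes: x right, y down, z forward; pixel columns grow to the right and rows downward; lengths in m; the calibration is good to about 2 mm. A picture is of the moment at which its call begins. There is no depth.
- env.sign_off(): hands the job in; it is judged then, once.
Trained networks look in a picture, given as the dict that the camera call returned (one of the last four; its "shot" number tells which), for a name from the list of things; names that differ only in an ending like _2 or _b are one class to them, and where a whole thing is asked for, a point or a joint stands for the part that bears it (a point fixed in the world has none). Each returns a list of dicts, best first, with "p" (0 to 1); they miss things now and then, are a little off and sometimes report something else, mostly with a low value. They report only what shows in the picture. A call takes as long as a camera call. They do not tell look-alikes from the thing itself.
- models.search_frame(picture, target): "centre" ([column, row] in pixels, amid what is visible of it).
- models.cut_out(picture, target): "pixels" (480x640 bool, what is visible of it) and "centre" ([column, row] in pixels, amid what is visible of it).
The state is a dict: "time_s": time; "qpos": joint angles; "joint_velocities": joint speeds; "effort": joint torques, N m; "tool_pos": TCP position; "tool_rot": TCP orientation; "force": force on the tool from outside, world axes, zero at the start; "wrist_torque": the same for the moment, N m; "grip_width": finger opening in m; "grasp_force": force on a finger pad.
Only numpy, scipy, OpenCV 4.12 (cv2) and the standard library are available. Lean on these libraries where they do the work, as an engineer would, in place of code of your own. Each camera call takes 0.05 s, during which the arm holds its last target. There are 200 camera calls.

## Working session

There is one attempt and no reset: what is moved stays moved. The work goes in short steps, Python scripts to look and compute and a tool call to move; the robot and the scene stay as the last step left them, time stands still between calls to the robot, and variables do not carry over. Pictures are saved under pics/ and viewed, at most 14 in all, crops included, and the job is handed in when it is done.

Besides the shell and the picture viewer there is one more tool, called as name(argument=value, ...) on one line, values as JSON. drive_tool: Moves the arm, as the interface text tells. Its arguments: {"type":"object","properties":{"angular":{"type":"array","items":{"type":"array","items":{"type":"number"}}},"delta_pos":{"type":"array","items":{"type":"array","items":{"type":"number"}}},"gripper":{"type":"array","items":{"type":"number"}},"squeeze":{"type":"number"}},"required":["angular","delta_pos","gripper"]}

```bash
mkdir -p pics
cat > h.py <<'E'
import numpy as np, cv2
from scipy.spatial.transform import Rotation as R
from cell import telemetry, eyes, env, models
def camR(c):
    o=np.array(c["orientation"],float)
    return o if o.shape==(3,3) else R.from_euler('xyz',o,degrees=True).as_matrix()
def ray(c,px,z):
    p=cv2.undistortPoints(np.array(px,float).reshape(-1,1,2),np.array(c["mtx"]),np.array(c["D"]))[:,0]
    d=np.c_[p,np.ones(len(p))]@camR(c).T; o=np.array(c["origin"])
    return o+d*((z-o[2])/d[:,2])[:,None]
def save(n,im): cv2.imwrite(f"pics/{n}.png",cv2.cvtColor(im,cv2.COLOR_RGB2BGR))
E
python3 - <<'E'
from h import *
print(telemetry.get_obs(), env.finger_overhang)
for n in("top","side"):
    c=eyes.read_camera(n); save(n,c["pixels"]); print(n,c["origin"],c["orientation"],c["mtx"])
    if n=="top":
        for t in("plane_xl","plane_l","plane_m","plane_s","pad_a","block_plane","oilstone"):
            for d in models.cut_out(c,t): print(t,round(d["p"],2),np.round(d["centre"]),ray(c,[d["centre"]],0.02)[0].round(3),d["pixels"].sum())
E
```

```text
{'time_s': 0.0, 'qpos': array([68.30307095, 18.43863541, -4.01567454, 83.17429858,  1.29444934,
       78.54225225, -3.26056293]), 'joint_velocities': array([ 0.0173689 , -0.00093707, -0.00752168,  0.02482156, -0.0079465 ,
        0.06432914,  0.01450056]), 'effort': array([ 4.97548408e-04, -4.91287100e+01, -4.03993120e-01, -3.12518513e+01,
       -6.43322314e-02,  4.38447192e-02,  1.80346033e-04]), 'tool_pos': array([ 0.24852191, -0.59996897,  0.20237168]), 'tool_rot': array([-1.79890029e+02,  5.23826335e-03,  2.25061332e+01]), 'force': array([-0.2691192 ,  0.05094465,  0.07179498]), 'wrist_torque': array([-0.05143599,  0.02137551,  0.0126444 ]), 'grasp_force': 0.0, 'grip_width': 0.08641859906145413} 0.014
top [ 0.34843342 -0.01540901  0.9499738 ] [-169.96950759    2.47466553  -90.8814546 ] [[498.49882105   0.         321.9684051 ]
 [  0.         498.49882105 239.47444645]
 [  0.           0.           1.        ]]
plane_xl 0.81 [367. 284.] [ 0.428 -0.06   0.02 ] 858
plane_xl 0.73 [309. 329.] [0.347 0.049 0.02 ] 838
plane_xl 0.29 [263. 179.] [0.636 0.136 0.02 ] 1226
plane_l 0.63 [18
[... 306 characters left out ...]
.] [0.437 0.277 0.02 ] 636
plane_s 0.59 [278. 272.] [0.454 0.106 0.02 ] 334
plane_s 0.46 [470. 303.] [ 0.388 -0.25   0.02 ] 218
pad_a 0.89 [304. 180.] [0.633 0.055 0.02 ] 1191
pad_a 0.87 [263. 175.] [0.644 0.135 0.02 ] 1200
pad_a 0.7 [348. 180.] [ 0.63 -0.03  0.02] 1256
pad_a 0.68 [389. 190.] [ 0.607 -0.108  0.02 ] 1286
block_plane 0.87 [438. 190.] [ 0.604 -0.202  0.02 ] 1583
block_plane 0.54 [392. 186.] [ 0.615 -0.114  0.02 ] 1194
oilstone 0.86 [215. 173.] [0.651 0.231 0.02 ] 1765
side [ 0.49254849 -0.50761166  0.70805954] [-142.72530083    0.75157065   -3.35334043] [[543.05124121   0.         315.12305039]
 [  0.         543.05124121 245.2869591 ]
 [  0.           0.           1.        ]]
```

View pics/top.png

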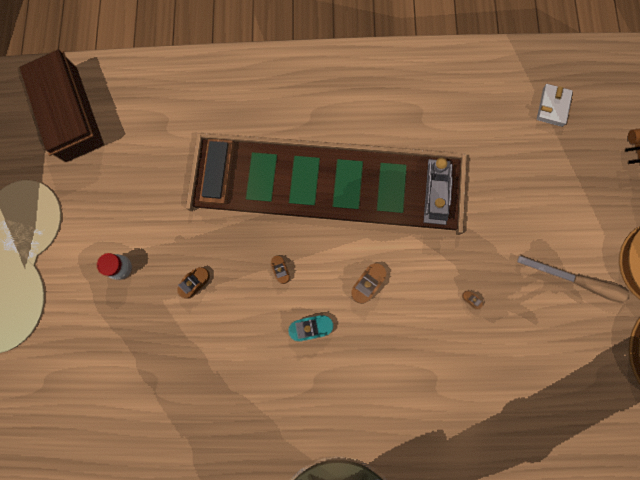

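View pics/side.png

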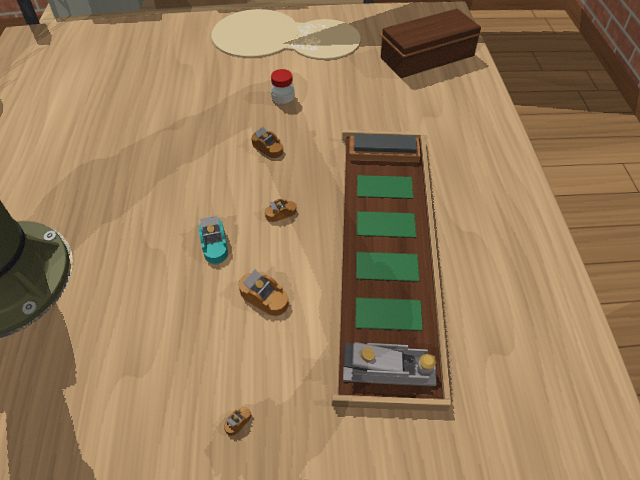

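The four bronze planes in the top view are xl at (367,284), l at (193,282), m at (280,269) and s at (473,299). The look-alike at (311,328) is turquoise, so I leave it alone. The block plane (438,190) is on the right and the oilstone (215,172) on the left, so xl goes on the rightmost pad and s on the leftmost.

```bash
cat >> h.py <<'E'
from scipy.optimize import minimize
DIM={"plane_xl":(.084,.039,.045,.035,.043),"plane_l":(.070,.032,.038,.030,.037),"plane_m":(.056,.025,.031,.025,.030),"plane_s":(.042,.018,.024,.020,.025)}
def pts3(n,z0=0):
    if n=="pad": return np.array([[a*.048,b*.025,.017] for a in(-1,1) for b in(-1,1)])
    L,W,cl,ch,H=DIM[n]; t=np.linspace(0,2*np.pi,24)
    e=[[L/2*np.cos(a),W/2*np.sin(a),z0+z] for a in t for z in(0,.35*H)]
    return np.array(e+[[a*cl/2,b*W/2,z0+z] for a in(-1,1) for b in(-1,1) for z in(0,ch)])
def hull(c,n,q,z0=0):
    P=pts3(n,z0); cs,sn=np.cos(q[2]),np.sin(q[2])
    P=np.c_[P[:,:2]@np.array([[cs,sn],[-sn,cs]])+q[:2],P[:,2]]
    Rm=camR(c); rv=cv2.Rodrigues(Rm.T)[0]; tv=-Rm.T@np.array(c["origin"])
    uv=cv2.projectPoints(P,rv,tv,np.array(c["mtx"]),np.array(c["D"]))[0]
    m=np.zeros((480,640),np.uint8); cv2.fillConvexPoly(m,cv2.convexHull(np.round(uv*16).astype(np.int32)),1,shift=4)
    return m>0
def fit(n,views,x0,z0=0):
    best=None
    def f(v):
        q=[v[0]/100,v[1]/100,v[2]/5]
        return -sum((lambda h:(h&m).sum()/max(1,(h|m).sum()))(hull(c,n,q,z0)) for c,m in views)/len(views)
    for y in np.arange(0,np.pi,np.pi/6) if len(x0)<3 else [x0[2]]:
        s=np.array([x0[0]*100,x0[1]*100,y*5])
        r=minimize(f,s,method="Nelder-Mead",options=dict(initial_simplex=[s,s+[1,0,0],s+[0,1,0],s+[0,0,1.5]]))
        if best is None or r.fun<best.fun: best=r
    q=best.x/[100,100,5]; return np.r_[q[:2].round(4),(np.degrees(q[2])+90)%180-90,-best.fun].round(4)
def pick(c,t,xy,z=.02):
    "network mask nearest to a world point"
    ds=models.cut_out(c,t); k=[np.linalg.norm(ray(c,[d["centre"]],z)[0][:2]-xy) for d in ds]
    i=int(np.argmin(k)) if k else -1
    return ds[i]["pixels"] if k and k[i]<.03 else None
E
python3 - <<'E'
from h import *
T,S=eyes.read_camera("top"),eyes.read_camera("side")
G={"plane_xl":(.428,-.06),"plane_l":(.437,.272),"plane_m":(.454,.106),"plane_s":(.388,-.25)}
for n,g in G.items():
    V=[(c,pick(c,n,g)) for c in(T,S)]; V=[v for v in V if v[1] is not None]
    for v in([V]+[[u] for u in V]): print(n,len(V),fit(n,v,g))
for g in((.607,-.112),(.63,-.03),(.633,.055),(.64,.135)):
    V=[]
    for c in(T,S):
        m=pick(c,"pad_a",g)
        if m is not None: V.append((c,m))
    for v in([V]+[[u] for u in V]): print("pad",fit("pad",v,[*g,-.05]))
E
```

```text
plane_xl 2 [  0.43    -0.0623 -36.8643   0.903 ]
plane_xl 2 [  0.4316  -0.0622 -36.1142   0.9295]
plane_xl 2 [  0.429   -0.0637 -33.4785   0.9341]
plane_l 2 [  0.4364   0.2713 -40.3046   0.9154]
plane_l 2 [  0.4366   0.271  -42.2227   0.9357]
plane_l 2 [  0.4361   0.2729 -39.4579   0.9079]
plane_m 2 [ 0.46    0.1036 21.8505  0.8406]
plane_m 2 [ 0.46    0.1038 23.1877  0.8235]
plane_m 2 [ 0.4601  0.1044 16.3933  0.8693]
plane_s 2 [ 0.3953 -0.257  47.9669  0.8683]
plane_s 2 [ 0.3948 -0.257  45.5622  0.9113]
plane_s 2 [ 0.3951 -0.2585 45.4533  0.853 ]
pad [ 0.614  -0.1132 -5.4363  0.9377]
pad [ 0.6139 -0.1129 -5.4632  0.966 ]
pad [ 0.6139 -0.1142 -6.0897  0.9237]
pad [ 0.6241 -0.0292 -6.1045  0.9355]
pad [ 0.6241 -0.0284 -5.72    0.9564]
pad [ 0.624  -0.031  -6.2393  0.9684]
pad [ 0.6334  0.0557 -6.8868  0.9227]
pad [ 0.6326  0.0559 -6.9259  0.9652]
pad [ 0.6347  0.0542 -6.3581  0.9079]
pad [ 0.6422  0.1392 -6.568   0.9408]
pad [ 0.6433  0.1396 -6.8901  0.9214]
pad [ 0.6436  0.1389 -6.1587  0.9735]
```

```bash
cat >> h.py <<'E'
def go(x,y,z,yaw):
    s=telemetry.get_obs(); d=np.array([x,y,z])-s["tool_pos"]; t=np.radians(yaw-s["tool_rot"][2]); a=np.radians(yaw)
    c=100*d@np.c_[[np.cos(a),np.sin(a),0],[np.sin(a),-np.cos(a),0],[0,0,-1]]
    print("now",s["tool_pos"].round(4),s["tool_rot"].round(1),"turn z rad",round(-t,3),"then tool cm",c.round(2),"rows",round(np.linalg.norm(c)/5,1))
E
python3 -c "
from h import *
go(.395,-.257,.14,47)"
```

```text
now [ 0.2488 -0.6006  0.2035] [180.    0.   22.5] turn z rad -0.428 then tool cm [ 35.1  -12.74   6.35] rows 7.6
```

drive_tool(angular=[[0,0,-0.143],[0,0,-0.143],[0,0,-0.142],[0,0,0],[0,0,0],[0,0,0],[0,0,0],[0,0,0],[0,0,0],[0,0,0],[0,0,0],[0,0,0],[0,0,0],[0,0,0],[0,0,0]], delta_pos=[[0,0,0],[0,0,0],[0,0,0],[3.51,-1.27,0.64],[3.51,-1.27,0.64],[3.51,-1.27,0.64],[3.51,-1.27,0.64],[3.51,-1.27,0.64],[3.51,-1.27,0.64],[3.51,-1.27,0.64],[3.51,-1.27,0.64],[3.51,-1.27,0.64],[3.51,-1.27,0.64],[0,0,0],[0,0,0]], gripper=[4,4,4,4,4,4,4,4,4,4,4,4,4,4,4], squeeze=15)

```text
time_s: 2.85
tool_pos: [0.3954, -0.2566, 0.1396]
tool_rot: [180.0, 0.0, 47.2]
force: [0.7, -0.9, 1.0]
grip_width: 0.04
grasp_force: 0.0
```

```bash
cat > look.py <<'E'
import sys; from h import *
n,g,z0=sys.argv[1],eval(sys.argv[2]),float(sys.argv[3]) if len(sys.argv)>3 else 0
c=eyes.read_camera("wrist"); m=pick(c,n,g,z0+.015)
im=c["pixels"].copy()
if m is not None:
    q=fit(n,[(c,m)],g,z0); print(n,q); go(q[0],q[1],.14,(q[2]))
    if len(sys.argv)>4:
        h=hull(c,n,[q[0],q[1],np.radians(q[2])],z0).astype(np.uint8); cv2.drawContours(im,cv2.findContours(h,0,2)[0],-1,(255,0,0),1)
else: print([ (d["p"],ray(c,[d["centre"]],.02)) for d in models.cut_out(c,n)])
if len(sys.argv)>4: save(sys.argv[4],im)
E
python3 look.py plane_s "(.395,-.257)" 0 w_s
```

```text
plane_s [ 0.3947 -0.2558 46.971   0.9381]
now [ 0.3948 -0.2583  0.1397] [180.    0.   46.9] turn z rad -0.0 then tool cm [ 0.18 -0.18 -0.03] rows 0.1
```

View pics/w_s.png

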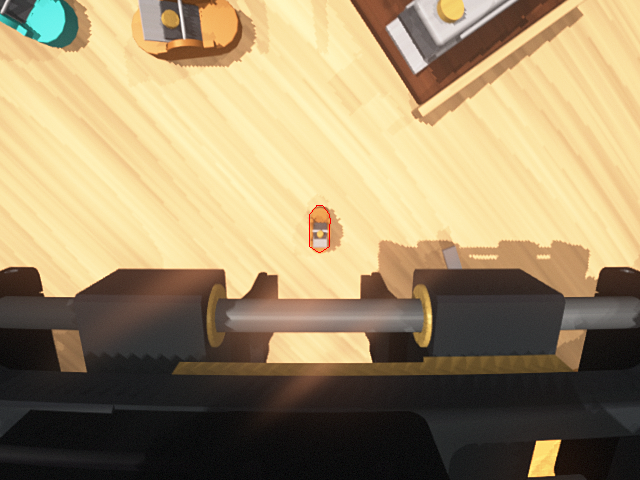

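The wrist view shows the small bronze plane at (320,229), centred between the fingers, and the fitted outline matches it. Next I descend and grip.

drive_tool(angular=[[0,0,0],[0,0,0],[0,0,0],[0,0,0],[0,0,0],[0,0,0],[0,0,0],[0,0,0],[0,0,0],[0,0,0],[0,0,0],[0,0,0],[0,0,0],[0,0,0],[0,0,0]], delta_pos=[[0,0,3],[0,0,3],[0,0,3],[0,0,2],[0,0,1.15],[0,0,0],[0,0,0],[0,0,0],[0,0,0],[0,0,0],[0,0,0],[0,0,0],[0,0,0],[0,0,0],[0,0,0]], gripper=[4,4,4,4,4,4,4,1,1,1,1,1,1,1,1], squeeze=15)

```text
time_s: 4.45
tool_pos: [0.3951, -0.2571, 0.0179]
tool_rot: [180.0, 0.0, 47.0]
force: [0.6, 0.5, -0.3]
grip_width: 0.01
grasp_force: 0.0
```

Run:
```python
from h import *
c=eyes.read_camera("wrist"); s=eyes.read_camera("side")
a=c["pixels"]; b=cv2.resize(s["pixels"][360:480,140:340],(400,240))
im=np.zeros((480,800,3),np.uint8); im[:360,:400]=cv2.resize(a[120:480,120:520],(400,360)); im[:240,400:]=b; save("miss",im)
```

```text
(no output)
```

View pics/miss.png

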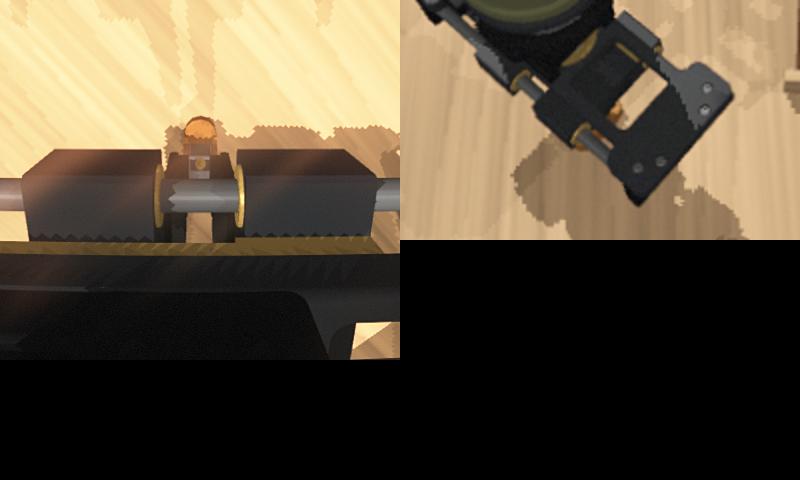

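Run:
```python
from h import *
s=telemetry.get_obs(); print(s["grip_width"],s["grasp_force"],s["tool_pos"])
c=eyes.read_camera("wrist"); m=pick(c,"plane_s",(.395,-.257)); print(m is not None and m.sum())
save("m2",cv2.resize(c["pixels"][200:380,220:420],(800,720))[:600])
```

```text
0.009838228103607757 0.0 [ 0.39506438 -0.25714024  0.01792168]
1686
```

View pics/m2.png

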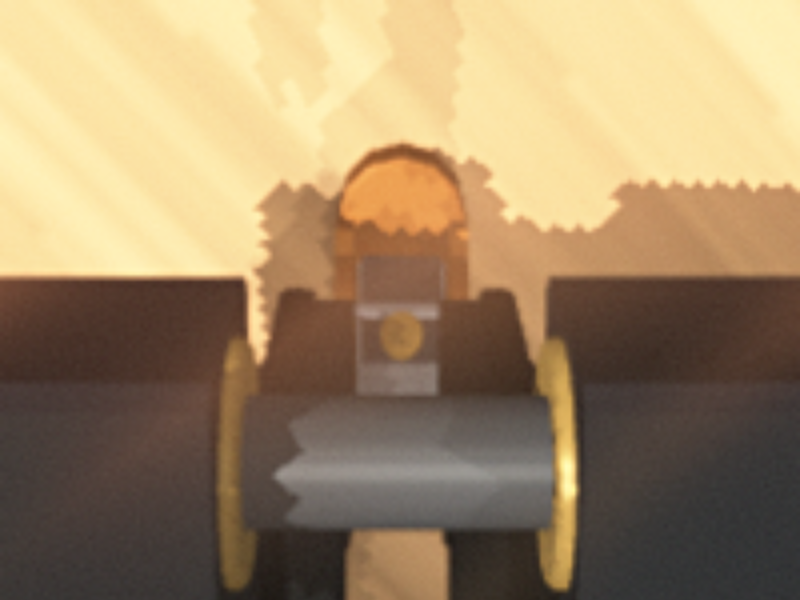

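The gap between the fingers reads 10 mm with no force, so they are not holding the cheeks. I'll open, rise and look again.

drive_tool(angular=[[0,0,0],[0,0,0],[0,0,0],[0,0,0],[0,0,0],[0,0,0],[0,0,0],[0,0,0],[0,0,0]], delta_pos=[[0,0,0],[0,0,0],[0,0,0],[0,0,-2],[0,0,-4],[0,0,-4],[0,0,-2],[0,0,0],[0,0,0]], gripper=[4,4,4,4,4,4,4,4,4])

```text
time_s: 5.55
tool_pos: [0.395, -0.2572, 0.1378]
tool_rot: [180.0, 0.0, 47.0]
force: [0.3, -0.1, 0.1]
grip_width: 0.0401
grasp_force: 0.0
```

```bash
python3 look.py plane_s "(.395,-.257)" 0 w_s2
python3 - <<'E'
from h import *
S=eyes.read_camera("side");T=eyes.read_camera("top")
for c in(S,T):
    m=pick(c,"plane_s",(.395,-.257))
    if m is not None: print(fit("plane_s",[(c,m)],(.395,-.257)))
E
```

```text
plane_s [ 0.3943 -0.2563 46.6055  0.9269]
now [ 0.3941 -0.2566  0.1365] [-179.9    0.    47. ] turn z rad 0.007 then tool cm [ 0.03 -0.01 -0.35] rows 0.1
[  0.3878  -0.2593 -70.919    0.5778]
[  0.4041  -0.2552 -73.4738   0.3425]
```

View pics/w_s2.png

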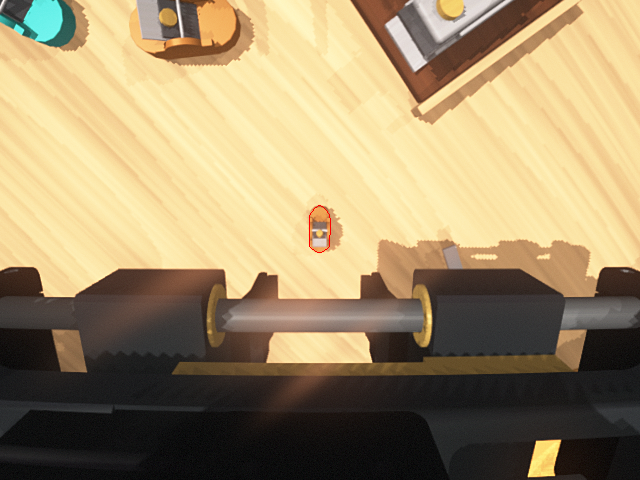

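Run:
```python
from h import *
c=eyes.read_camera("wrist"); s=telemetry.get_obs(); print(c["origin"]-s["tool_pos"], c["orientation"])
Rt=R.from_euler('xyz',s["tool_rot"],degrees=True).as_matrix(); Rm=camR(c)
for dz in(.014,0,-.02):
    P=np.array([[x,y,dz] for x in(.0095,-.0095) for y in(-.02,.02)])@Rt.T+s["tool_pos"]
    print(dz,cv2.projectPoints(P,cv2.Rodrigues(Rm.T)[0],-Rm.T@np.array(c["origin"]),np.array(c["mtx"]),np.array(c["D"]))[0].reshape(-1,2).round())
print(c["mtx"][0],s["grip_width"])
```

```text
[0.04537555 0.04996619 0.18021356] [165.72964473   0.174748   -42.92534536]
0.014 [[286. 257.]
 [356. 257.]
 [287. 288.]
 [356. 288.]]
0 [[284. 264.]
 [359. 264.]
 [285. 298.]
 [358. 298.]]
-0.02 [[280. 277.]
 [364. 277.]
 [281. 314.]
 [362. 314.]]
[356.51965318   0.         318.8068015 ] 0.04004795182320655
```

The plane has not moved. In the picture the fingertips sit at row 272, where the stated overhang would put them at row 257, so the tips are about 3 cm higher than stated. I'll probe downward carefully, watching the force.

drive_tool(angular=[[0,0,0],[0,0,0],[0,0,0],[0,0,0],[0,0,0],[0,0,0],[0,0,0],[0,0,0],[0,0,0],[0,0,0]], delta_pos=[[0,0,3],[0,0,3],[0,0,3],[0,0,2],[0,0,1.0],[0,0,0.2],[0,0,0.2],[0,0,0.1],[0,0,0],[0,0,0]], gripper=[4,4,4,4,4,4,4,4,4,4])

```text
time_s: 6.9
tool_pos: [0.3956, -0.2575, 0.0137]
tool_rot: [179.9, 0.0, 47.0]
force: [0.6, 0.2, 0.3]
grip_width: 0.0398
grasp_force: 0.0
```

drive_tool(angular=[[0,0,0],[0,0,0],[0,0,0],[0,0,0],[0,0,0]], delta_pos=[[0,0,0.15],[0,0,0.15],[0,0,0.15],[0,0,0],[0,0,0]], gripper=[4,4,4,4,4])

```text
time_s: 7.4
tool_pos: [0.395, -0.2571, 0.0083]
tool_rot: [-180.0, 0.0, 47.0]
force: [0.4, 1.5, -0.5]
grip_width: 0.0402
grasp_force: 0.0
```

drive_tool(angular=[[0,0,0],[0,0,0],[0,0,0],[0,0,0],[0,0,0],[0,0,0]], delta_pos=[[0,0,0.2],[0,0,0.2],[0,0,0.2],[0,0,0.2],[0,0,0],[0,0,0]], gripper=[4,4,4,4,4,4])

```text
time_s: 8.0
tool_pos: [0.3951, -0.2571, 0.0004]
tool_rot: [-180.0, 0.0, 47.0]
force: [0.1, 0.4, 0.5]
grip_width: 0.0401
grasp_force: 0.0
```

drive_tool(angular=[[0,0,0],[0,0,0],[0,0,0],[0,0,0],[0,0,0],[0,0,0]], delta_pos=[[0,0,0.2],[0,0,0.2],[0,0,0.2],[0,0,0.2],[0,0,0],[0,0,0]], gripper=[4,4,4,4,4,4])

```text
time_s: 8.6
tool_pos: [0.3951, -0.2571, -0.0076]
tool_rot: [-180.0, 0.0, 47.0]
force: [-0.1, -0.5, 0.5]
grip_width: 0.0398
grasp_force: 0.0
```

drive_tool(angular=[[0,0,0],[0,0,0],[0,0,0],[0,0,0],[0,0,0]], delta_pos=[[0,0,0.15],[0,0,0.15],[0,0,0.15],[0,0,0],[0,0,0]], gripper=[4,4,4,4,4])

```text
time_s: 9.1
tool_pos: [0.3951, -0.2571, -0.0121]
tool_rot: [-180.0, 0.0, 47.0]
force: [-0.1, -0.4, -0.1]
grip_width: 0.0403
grasp_force: 0.0
```

drive_tool(angular=[[0,0,0],[0,0,0],[0,0,0],[0,0,0],[0,0,0]], delta_pos=[[0,0,0.1],[0,0,0.1],[0,0,0.1],[0,0,0],[0,0,0]], gripper=[4,4,4,4,4])

```text
time_s: 9.6
tool_pos: [0.3951, -0.2571, -0.0151]
tool_rot: [-180.0, 0.0, 47.0]
force: [0.1, -0.5, -0.4]
grip_width: 0.0403
grasp_force: 0.0
```

drive_tool(angular=[[0,0,0],[0,0,0],[0,0,0],[0,0,0],[0,0,0],[0,0,0],[0,0,0]], delta_pos=[[0,0,0],[0,0,0],[0,0,0],[0,0,0],[0,0,0],[0,0,0],[0,0,0]], gripper=[1,1,1,1,1,1,1], squeeze=15)

```text
time_s: 10.3
tool_pos: [0.3952, -0.2572, -0.015]
tool_rot: [180.0, 0.0, 47.0]
force: [0.7, 0.5, 0.4]
grip_width: 0.0177
grasp_force: 15.0
```

Run:
```python
from h import *
c=eyes.read_camera("wrist"); save("m3",cv2.resize(c["pixels"][200:350,220:420],(800,600)))
```

```text
(no output)
```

View pics/m3.png

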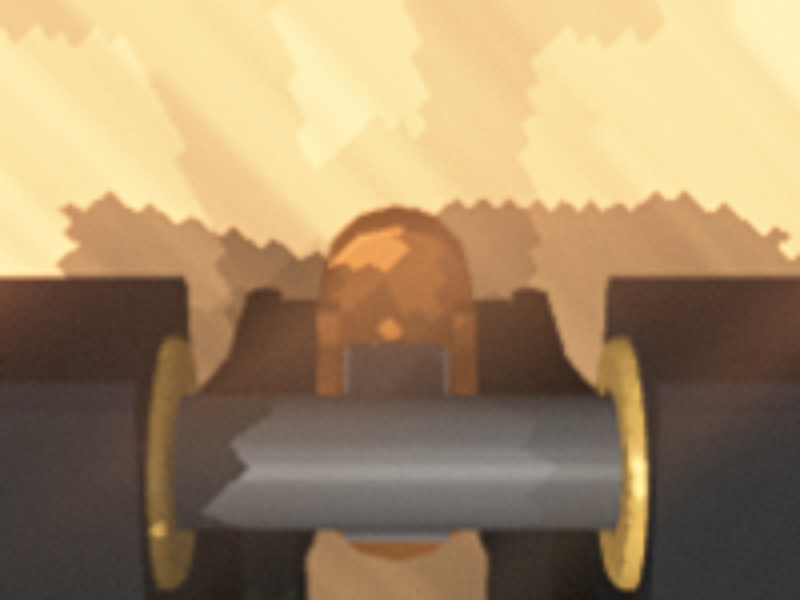

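The fingers now close at 17.7 mm with 15 N, so the plane is held between them. The tool is therefore about 3 cm shorter than stated, and I'll use TCP z of about -0.015 for all the grasps.

drive_tool(angular=[[0,0,0],[0,0,0],[0,0,0],[0,0,0],[0,0,0.133],[0,0,0.133],[0,0,0.133],[0,0,0.133],[0,0,0.133],[0,0,0.133],[0,0,0.133],[0,0,0]], delta_pos=[[0,0,-1],[0,0,-3],[0,0,-4],[0,0,-3.5],[0,0,0],[0,0,0],[0,0,0],[0,0,0],[0,0,0],[0,0,0],[0,0,0],[0,0,0]], gripper=[1,1,1,1,1,1,1,1,1,1,1,1])

```text
time_s: 11.55
tool_pos: [0.3952, -0.2571, 0.1005]
tool_rot: [180.0, -0.0, -6.3]
force: [-0.5, -0.0, -0.9]
grip_width: 0.018
grasp_force: 15.0
```

```bash
python3 -c "
from h import *
go(.6427,.1392,.06,-6.4); print(telemetry.get_obs()['grasp_force'])"
```

```text
now [ 0.3952 -0.2571  0.1005] [180.   -0.   -6.3] turn z rad 0.001 then tool cm [ 20.18 -42.14   4.05] rows 9.4
15.001607537269592
```

drive_tool(angular=[[0,0,0],[0,0,0],[0,0,0],[0,0,0],[0,0,0],[0,0,0],[0,0,0],[0,0,0],[0,0,0],[0,0,0],[0,0,0],[0,0,0],[0,0,0],[0,0,0],[0,0,0],[0,0,0],[0,0,0],[0,0,0]], delta_pos=[[1.68,-3.51,0],[1.68,-3.51,0],[1.68,-3.51,0],[1.68,-3.51,0],[1.68,-3.51,0],[1.68,-3.51,0],[1.68,-3.51,0],[1.68,-3.51,0],[1.68,-3.51,0],[1.68,-3.51,0],[1.68,-3.51,0],[1.68,-3.51,0],[0,0,0],[0,0,2.5],[0,0,2.5],[0,0,2.5],[0,0,1.3],[0,0,0]], gripper=[1,1,1,1,1,1,1,1,1,1,1,1,1,1,1,1,1,1])

```text
time_s: 13.35
tool_pos: [0.6401, 0.1382, 0.0099]
tool_rot: [179.9, 0.2, -6.3]
force: [-0.3, 0.3, -0.3]
grip_width: 0.018
grasp_force: 15.0
```

```bash
python3 -c "
from h import *
go(.6427,.1392,.0025,-6.4)"
```

```text
now [0.6401 0.1382 0.0099] [179.9   0.2  -6.3] turn z rad 0.003 then tool cm [ 0.25 -0.13  0.74] rows 0.2
```

drive_tool(angular=[[0,0,0],[0,0,0],[0,0,0],[0,0,0],[0,0,0],[0,0,0]], delta_pos=[[0.25,-0.1,0],[0,0,0.2],[0,0,0.2],[0,0,0.2],[0,0,0],[0,0,0]], gripper=[1,1,1,1,1,1])

```text
time_s: 13.95
tool_pos: [0.6444, 0.14, 0.006]
tool_rot: [180.0, -0.0, -6.3]
force: [0.0, 0.9, 0.3]
grip_width: 0.0177
grasp_force: 15.0
```

drive_tool(angular=[[0,0,0],[0,0,0],[0,0,0],[0,0,0],[0,0,0],[0,0,0]], delta_pos=[[-0.15,0.05,0],[0,0,0.15],[0,0,0.15],[0,0,0.05],[0,0,0],[0,0,0]], gripper=[1,1,1,1,1,1])

```text
time_s: 14.55
tool_pos: [0.6429, 0.1397, 0.0024]
tool_rot: [180.0, 0.0, -6.3]
force: [0.3, -0.2, -1.0]
grip_width: 0.0176
grasp_force: 15.0
```

Now I release, rise and plan the next plane, m.

drive_tool(angular=[[0,0,0],[0,0,0],[0,0,0],[0,0,0],[0,0,0],[0,0,0],[0,0,0],[0,0,0],[0,0,0],[0,0,0],[0,0,0],[0,0,0]], delta_pos=[[0,0,0.05],[0,0,0],[0,0,0],[0,0,0],[0,0,-1.5],[0,0,-3],[0,0,-3],[0,0,-3],[0,0,-1.5],[0,0,0],[0,0,0],[0,0,0]], gripper=[1,4,4,4,4,4,4,4,4,4.5,4.5,4.5])

```text
time_s: 15.75
tool_pos: [0.6417, 0.1392, 0.1199]
tool_rot: [179.9, 0.2, -6.3]
force: [-0.2, -0.2, -0.8]
grip_width: 0.0447
grasp_force: 0.0
```

```bash
python3 look.py plane_s "(.643,.139)" 0.017; python3 -c "
from h import *
go(.46,.1038,.12,21)"
```

```text
plane_s [ 0.6421  0.1413 -6.7031  0.9473]
now [0.6418 0.1394 0.12  ] [180.    0.2  -6.3] turn z rad 0.007 then tool cm [ 0.  -0.2 -2. ] rows 0.4
now [0.6418 0.1394 0.12  ] [180.    0.2  -6.3] turn z rad -0.477 then tool cm [-18.25  -3.2    0.  ] rows 3.7
```

drive_tool(angular=[[0,0,-0.119],[0,0,-0.119],[0,0,-0.119],[0,0,-0.12],[0,0,0],[0,0,0],[0,0,0],[0,0,0],[0,0,0],[0,0,0],[0,0,0],[0,0,0]], delta_pos=[[0,0,0],[0,0,0],[0,0,0],[0,0,0],[-3.65,-0.64,0],[-3.65,-0.64,0],[-3.65,-0.64,0],[-3.65,-0.64,0],[-3.65,-0.64,0],[0,0,0],[0,0,0],[0,0,0]], gripper=[4.5,4.5,4.5,4.5,4.5,4.5,4.5,4.5,4.5,4.5,4.5,4.5])

```text
time_s: 17.05
tool_pos: [0.462, 0.1043, 0.122]
tool_rot: [-180.0, -0.1, 21.0]
force: [-0.1, -0.0, 0.1]
grip_width: 0.0451
grasp_force: 0.0
```

```bash
sed -i 's/go(q\[0\],q\[1\],.14,(q\[2\]))/go(q[0],q[1],-.012,q[2])/' look.py; python3 look.py plane_m "(.46,.1038)"
```

```text
[(0.98, array([[0.44211624, 0.26526532, 0.02      ]])), (0.76, array([[0.6286367 , 0.14192392, 0.02      ]]))]
```

```bash
python3 look.py plane_l "(.46,.1038)"
python3 - <<'E'
from h import *
c=eyes.read_camera("wrist"); im=c["pixels"].copy()
h=hull(c,"plane_m",[.46,.1038,np.radians(21)])
k=cv2.dilate(h.astype(np.uint8),np.ones((41,41)))>0
hsv=cv2.cvtColor(im,cv2.COLOR_RGB2HSV); print(hsv[h].mean(0),hsv[k&~h].mean(0))
cv2.drawContours(im,cv2.findContours(h.astype(np.uint8),0,2)[0],-1,(255,0,0),1); save("w_m",im)
E
```

```text
plane_l [ 0.4553  0.1029 21.0453  0.6095]
now [0.4614 0.1046 0.1217] [-179.9    0.    21. ] turn z rad -0.0 then tool cm [-0.63 -0.06 13.37] rows 2.7
[ 12.80390033 122.48970748 209.09913326] [ 20.43714286  92.51821429 245.92214286]
```

View pics/w_m.png

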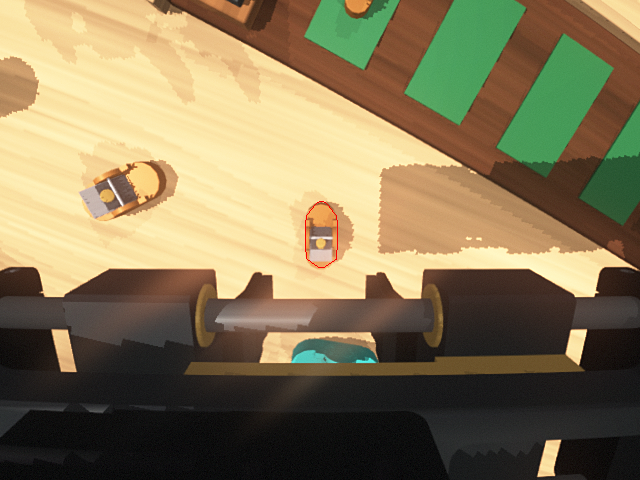

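The fitted outline sits on plane m at (321,235), bronze and mid-sized, and the turquoise one at (335,352) is clear of the fingers. I descend and grip.

drive_tool(angular=[[0,0,0],[0,0,0],[0,0,0],[0,0,0],[0,0,0],[0,0,0],[0,0,0],[0,0,0],[0,0,0],[0,0,0],[0,0,0],[0,0,0],[0,0,0],[0,0,0],[0,0,0]], delta_pos=[[-0.15,0,3],[0,0,3],[0,0,3],[0,0,2.4],[0,0,1.3],[0,0,0.7],[0,0,0],[0,0,0],[0,0,0],[0,0,0],[0,0,0],[0,0,0],[0,0,0],[0,0,0],[0,0,0]], gripper=[4.5,4.5,4.5,4.5,4.5,4.5,4.5,4.5,1.5,1.5,1.5,1.5,1.5,1.5,1.5], squeeze=20)

```text
time_s: 18.85
tool_pos: [0.4601, 0.1034, -0.0116]
tool_rot: [180.0, -0.0, 21.0]
force: [0.4, -1.3, 5.0]
grip_width: 0.025
grasp_force: 20.0
```

drive_tool(angular=[[0,0,0],[0,0,0],[0,0,0],[0,0,0],[0,0,0.12],[0,0,0.12],[0,0,0.12],[0,0,0.118],[0,0,0],[0,0,0],[0,0,0],[0,0,0],[0,0,0],[0,0,0],[0,0,0],[0,0,0],[0,0,0]], delta_pos=[[0,0,-1],[0,0,-3],[0,0,-3.5],[0,0,-2.5],[0,0,0],[0,0,0],[0,0,0],[0,0,0],[3,0.48,0],[3,0.48,0],[3,0.48,0],[3,0.48,0],[3,0.48,0],[2.7,0.45,0],[0,0,0],[0,0,0],[0,0,0]], gripper=[1.5,1.5,1.5,1.5,1.5,1.5,1.5,1.5,1.5,1.5,1.5,1.5,1.5,1.5,1.5,1.5,1.5])

```text
time_s: 20.55
tool_pos: [0.6311, 0.0565, 0.0877]
tool_rot: [-180.0, 0.1, -6.3]
force: [0.5, 0.4, -1.2]
grip_width: 0.0248
grasp_force: 20.0
```

```bash
python3 -c "
from h import *
go(.6334,.0557,.0055,-6.4)"
```

```text
now [0.6311 0.0565 0.0877] [-1.8e+02  1.0e-01 -6.3e+00] turn z rad 0.002 then tool cm [0.24 0.06 8.22] rows 1.6
```

drive_tool(angular=[[0,0,0],[0,0,0],[0,0,0],[0,0,0],[0,0,0],[0,0,0],[0,0,0],[0,0,0]], delta_pos=[[0.15,0.06,2.5],[0,0,2.5],[0,0,1.6],[0,0,0.9],[0,0,0.4],[0,0,0],[0,0,0],[0,0,0]], gripper=[1.5,1.5,1.5,1.5,1.5,1.5,1.5,1.5])

```text
time_s: 21.35
tool_pos: [0.6346, 0.055, 0.01]
tool_rot: [-180.0, -0.1, -6.4]
force: [0.4, 0.8, -1.7]
grip_width: 0.025
grasp_force: 20.0
```

drive_tool(angular=[[0,0,0],[0,0,0],[0,0,0],[0,0,0],[0,0,0],[0,0,0]], delta_pos=[[-0.1,0,0.1],[0,0,0.15],[0,0,0.15],[0,0,0.05],[0,0,0],[0,0,0]], gripper=[1.5,1.5,1.5,1.5,1.5,1.5])

```text
time_s: 21.95
tool_pos: [0.6329, 0.055, 0.0055]
tool_rot: [180.0, -0.0, -6.4]
force: [-2.0, -0.3, 4.5]
grip_width: 0.0246
grasp_force: 20.0
```

drive_tool(angular=[[0,0,0],[0,0,0],[0,0,0],[0,0,0],[0,0,0],[0,0,0],[0,0,0],[0,0,0],[0,0,0],[0,0,0]], delta_pos=[[0,0,0],[0,0,0],[0,0,0],[0,0,-1.5],[0,0,-3],[0,0,-3],[0,0,-3],[0,0,-1.5],[0,0,0],[0,0,0]], gripper=[4,4,4,4,4,4,4,6.5,6.5,6.5])

```text
time_s: 22.95
tool_pos: [0.6324, 0.0547, 0.1238]
tool_rot: [180.0, 0.0, -6.4]
force: [0.1, 0.1, 0.0]
grip_width: 0.0563
grasp_force: 0.0
```

```bash
python3 look.py plane_m "(.633,.056)" 0.017; python3 -c "
from h import *
go(.4305,-.0625,.13,-36)"
```

```text
plane_m [ 0.6311  0.0567 -5.4886  0.9362]
now [0.6316 0.0546 0.1225] [180.    0.2  -6.4] turn z rad -0.015 then tool cm [-0.07 -0.2  13.45] rows 2.7
now [0.6316 0.0546 0.1225] [180.    0.2  -6.4] turn z rad 0.517 then tool cm [-9.39 21.3  -0.75] rows 4.7
```

drive_tool(angular=[[0,0,0.129],[0,0,0.129],[0,0,0.129],[0,0,0.13],[0,0,0],[0,0,0],[0,0,0],[0,0,0],[0,0,0],[0,0,0],[0,0,0],[0,0,0],[0,0,0]], delta_pos=[[0,0,0],[0,0,0],[0,0,0],[0,0,0],[-1.57,3.55,-0.12],[-1.57,3.55,-0.12],[-1.57,3.55,-0.12],[-1.57,3.55,-0.12],[-1.57,3.55,-0.12],[-1.57,3.55,-0.12],[0,0,0],[0,0,0],[0,0,0]], gripper=[6.5,6.5,6.5,6.5,6.5,6.5,6.5,6.5,6.5,6.5,6.5,6.5,6.5])

```text
time_s: 24.35
tool_pos: [0.4319, -0.0612, 0.1312]
tool_rot: [-180.0, 0.0, -35.9]
force: [1.0, 0.7, -0.7]
grip_width: 0.065
grasp_force: 0.0
```

```bash
python3 look.py plane_xl "(.4305,-.0625)" 0 w_xl
```

```text
plane_xl [  0.4289  -0.0623 -36.7911   0.915 ]
now [ 0.4321 -0.061   0.1313] [-180.     0.   -35.9] turn z rad 0.016 then tool cm [-0.18  0.3  14.33] rows 2.9
```

View pics/w_xl.png

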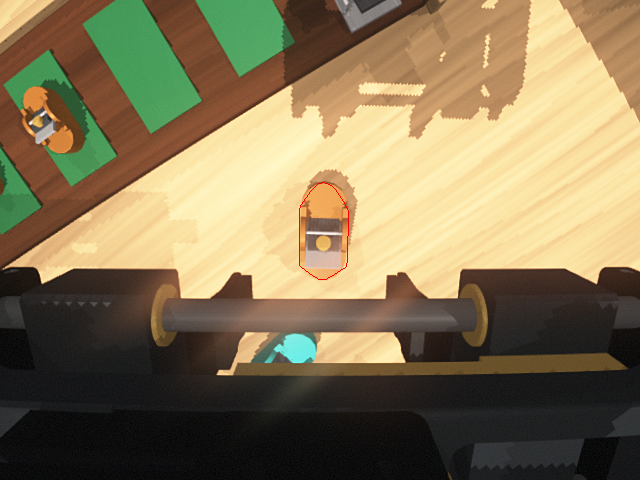

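The bronze xl is at (324,230) with the outline on it, and the turquoise look-alike at (290,348) stands clear behind. I take it.

drive_tool(angular=[[0,0,0.014],[0,0,0],[0,0,0],[0,0,0],[0,0,0],[0,0,0],[0,0,0],[0,0,0],[0,0,0],[0,0,0],[0,0,0],[0,0,0],[0,0,0],[0,0,0]], delta_pos=[[-0.15,0.22,3],[0,0,3],[0,0,3],[0,0,2.6],[0,0,1.6],[0,0,0.8],[0,0,0],[0,0,0],[0,0,0],[0,0,0],[0,0,0],[0,0,0],[0,0,0],[0,0,0]], gripper=[6.5,6.5,6.5,6.5,6.5,6.5,6.5,6.5,3,3,3,3,3,3], squeeze=30)

```text
time_s: 25.85
tool_pos: [0.429, -0.0632, -0.008]
tool_rot: [180.0, -0.0, -36.8]
force: [-2.2, -0.4, 3.5]
grip_width: 0.0388
grasp_force: 29.9
```

drive_tool(angular=[[0,0,0],[0,0,0],[0,0,0],[0,0,0],[0,0,-0.134],[0,0,-0.134],[0,0,-0.134],[0,0,-0.133],[0,0,0],[0,0,0],[0,0,0],[0,0,0],[0,0,0],[0,0,0],[0,0,0],[0,0,0],[0,0,0]], delta_pos=[[0,0,-1],[0,0,-3],[0,0,-3.5],[0,0,-2.5],[0,0,0],[0,0,0],[0,0,0],[0,0,0],[3.15,0.5,0],[3.15,0.5,0],[3.15,0.5,0],[3.15,0.5,0],[3.15,0.5,0],[3.15,0.5,0],[0,0,0],[0,0,0],[0,0,0]], gripper=[3,3,3,3,3,3,3,3,3,3,3,3,3,3,3,3,3])

```text
time_s: 27.55
tool_pos: [0.6121, -0.1123, 0.091]
tool_rot: [-180.0, 0.1, -6.1]
force: [-0.3, 0.3, -4.2]
grip_width: 0.0393
grasp_force: 29.9
```

```bash
python3 -c "
from h import *
go(.614,-.1132,.009,-6.2)"
```

```text
now [ 0.6121 -0.1123  0.091 ] [-1.8e+02  1.0e-01 -6.1e+00] turn z rad 0.002 then tool cm [0.2  0.07 8.2 ] rows 1.6
```

drive_tool(angular=[[0,0,0],[0,0,0],[0,0,0],[0,0,0],[0,0,0],[0,0,0],[0,0,0],[0,0,0]], delta_pos=[[0.1,0.05,2.5],[0,0,2.5],[0,0,1.6],[0,0,0.9],[0,0,0.3],[0,0,0],[0,0,0],[0,0,0]], gripper=[3,3,3,3,3,3,3,3])

```text
time_s: 28.35
tool_pos: [0.6154, -0.1136, 0.0148]
tool_rot: [180.0, -0.1, -6.1]
force: [0.3, -0.2, -3.9]
grip_width: 0.0389
grasp_force: 29.9
```

drive_tool(angular=[[0,0,0],[0,0,0],[0,0,0],[0,0,0],[0,0,0],[0,0,0]], delta_pos=[[-0.1,0,0.15],[0,0,0.15],[0,0,0.15],[0,0,0.1],[0,0,0],[0,0,0]], gripper=[3,3,3,3,3,3])

```text
time_s: 28.95
tool_pos: [0.6135, -0.1135, 0.009]
tool_rot: [180.0, 0.0, -6.1]
force: [-4.8, 0.3, 6.4]
grip_width: 0.0386
grasp_force: 29.9
```

drive_tool(angular=[[0,0,0],[0,0,0],[0,0,0],[0,0,0],[0,0,0],[0,0,0],[0,0,0],[0,0,0],[0,0,0],[0,0,0]], delta_pos=[[0,0,0],[0,0,0],[0,0,0],[0,0,-1.5],[0,0,-3],[0,0,-3],[0,0,-3],[0,0,-1.5],[0,0,0],[0,0,0]], gripper=[5.5,5.5,5.5,5.5,5.5,5.5,5.5,5.5,5.5,5.5])

```text
time_s: 29.95
tool_pos: [0.6131, -0.1135, 0.1275]
tool_rot: [180.0, 0.0, -6.1]
force: [-0.8, -0.2, -0.6]
grip_width: 0.0547
grasp_force: 0.0
```

```bash
python3 look.py plane_xl "(.614,-.113)" 0.017; python3 -c "
from h import *
go(.4364,.2715,.13,139.5)"
```

```text
plane_xl [ 0.6145 -0.1119 -7.0872  0.9176]
now [ 0.6123 -0.1134  0.1262] [-180.     0.2   -6.1] turn z rad 0.017 then tool cm [ 0.2  -0.17 13.82] rows 2.8
now [ 0.6123 -0.1134  0.1262] [-180.     0.2   -6.1] turn z rad -2.542 then tool cm [38.37 17.84 -0.38] rows 8.5
```

drive_tool(angular=[[0,0,-0.141],[0,0,-0.141],[0,0,-0.141],[0,0,-0.141],[0,0,-0.141],[0,0,-0.141],[0,0,-0.141],[0,0,-0.141],[0,0,-0.141],[0,0,-0.141],[0,0,-0.141],[0,0,-0.141],[0,0,-0.141],[0,0,-0.141],[0,0,-0.141],[0,0,-0.141],[0,0,-0.141],[0,0,-0.145],[0,0,0]], delta_pos=[[0,0,0],[0,0,0],[0,0,0],[0,0,0],[0,0,0],[0,0,0],[0,0,0],[0,0,0],[0,0,0],[0,0,0],[0,0,0],[0,0,0],[0,0,0],[0,0,0],[0,0,0],[0,0,0],[0,0,0],[0,0,0],[0,0,0]], gripper=[5.5,5.5,5.5,5.5,5.5,5.5,5.5,5.5,5.5,5.5,5.5,5.5,5.5,5.5,5.5,5.5,5.5,5.5,5.5])

```text
time_s: 31.95
tool_pos: [0.6126, -0.1133, 0.1264]
tool_rot: [-180.0, -0.2, 139.5]
force: [0.2, 0.7, 0.0]
grip_width: 0.055
grasp_force: 0.0
```

drive_tool(angular=[[0,0,0],[0,0,0],[0,0,0],[0,0,0],[0,0,0],[0,0,0],[0,0,0],[0,0,0],[0,0,0],[0,0,0],[0,0,0],[0,0,0],[0,0,0],[0,0,0],[0,0,0]], delta_pos=[[3.2,1.49,0],[3.2,1.49,0],[3.2,1.49,0],[3.2,1.49,0],[3.2,1.49,0],[3.2,1.49,0],[3.2,1.49,0],[3.2,1.49,0],[3.2,1.49,0],[3.2,1.49,0],[3.2,1.49,0],[3.2,1.49,0],[0,0,0],[0,0,0],[0,0,0]], gripper=[5.5,5.5,5.5,5.5,5.5,5.5,5.5,5.5,5.5,5.5,5.5,5.5,5.5,5.5,5.5])

```text
time_s: 33.45
tool_pos: [0.438, 0.2707, 0.1276]
tool_rot: [-179.9, 0.0, 139.3]
force: [0.7, -0.8, -0.2]
grip_width: 0.0546
grasp_force: 0.0
```

```bash
python3 look.py plane_l "(.4364,.2715)" 0 w_l
```

```text
plane_l [  0.4364   0.271  -43.4338   0.9446]
now [0.4383 0.2704 0.1277] [-180.     0.   139.3] turn z rad 3.189 then tool cm [-0.18  0.09 13.97] rows 2.8
```

View pics/w_l.png

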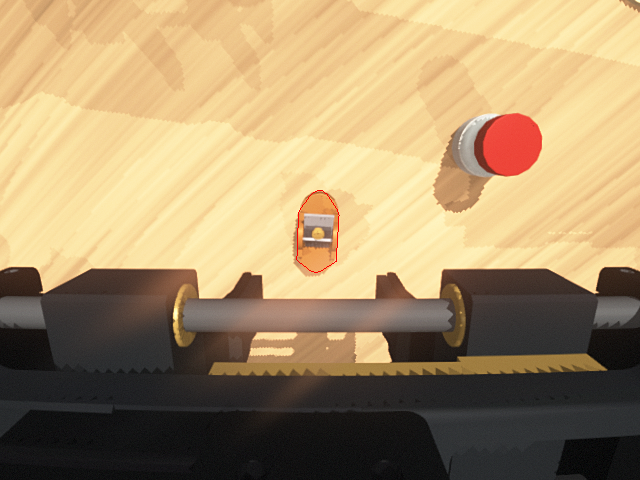

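Plane l is at (318,231) with the outline fitting it. The red-capped jar at (500,145) stays outside the gripper. I take the plane.

drive_tool(angular=[[0,0,0.03],[0,0,0],[0,0,0],[0,0,0],[0,0,0],[0,0,0],[0,0,0],[0,0,0],[0,0,0],[0,0,0],[0,0,0],[0,0,0],[0,0,0],[0,0,0]], delta_pos=[[0.1,-0.05,3],[0,0,3],[0,0,3],[0,0,2.6],[0,0,1.4],[0,0,0.7],[0,0,0],[0,0,0],[0,0,0],[0,0,0],[0,0,0],[0,0,0],[0,0,0],[0,0,0]], gripper=[5.5,5.5,5.5,5.5,5.5,5.5,5.5,5.5,2.5,2.5,2.5,2.5,2.5,2.5], squeeze=25)

```text
time_s: 34.95
tool_pos: [0.4365, 0.2717, -0.0086]
tool_rot: [-179.9, 0.0, 137.8]
force: [-2.2, -2.8, 5.5]
grip_width: 0.0321
grasp_force: 24.9
```

drive_tool(angular=[[0,0,0],[0,0,0],[0,0,0],[0,0,0],[0,0,-0.126],[0,0,-0.126],[0,0,-0.126],[0,0,-0.126],[0,0,-0.125],[0,0,0]], delta_pos=[[0,0,-1],[0,0,-3],[0,0,-3.5],[0,0,-2.5],[0,0,0],[0,0,0],[0,0,0],[0,0,0],[0,0,0],[0,0,0]], gripper=[2.5,2.5,2.5,2.5,2.5,2.5,2.5,2.5,2.5,2.5])

```text
time_s: 35.95
tool_pos: [0.4363, 0.2723, 0.0911]
tool_rot: [180.0, -0.0, 173.9]
force: [0.4, 0.5, -1.8]
grip_width: 0.0318
grasp_force: 24.9
```

drive_tool(angular=[[0,0,0],[0,0,0],[0,0,0],[0,0,0],[0,0,0],[0,0,0],[0,0,0],[0,0,0],[0,0,0],[0,0,0],[0,0,0],[0,0,0],[0,0,0]], delta_pos=[[-2.19,-2.79,0],[-2.19,-2.79,0],[-2.19,-2.79,0],[-2.19,-2.79,0],[-2.19,-2.79,0],[-2.19,-2.79,0],[-2.19,-2.79,0],[-2.19,-2.79,0],[-2.19,-2.79,0],[-2.19,-2.79,0],[0,0,0],[0,0,0],[0,0,0]], gripper=[2.5,2.5,2.5,2.5,2.5,2.5,2.5,2.5,2.5,2.5,2.5,2.5,2.5])

```text
time_s: 37.25
tool_pos: [0.6237, -0.0272, 0.0912]
tool_rot: [179.9, -0.0, 173.8]
force: [-0.7, 0.7, -2.3]
grip_width: 0.0318
grasp_force: 24.9
```

```bash
python3 -c "
from h import *
go(.6241,-.0292,.0085,173.8)"
```

```text
now [ 0.6237 -0.0272  0.0912] [179.9  -0.  173.8] turn z rad 0.001 then tool cm [-0.06 -0.19  8.27] rows 1.7
```

drive_tool(angular=[[0,0,0],[0,0,0],[0,0,0],[0,0,0],[0,0,0],[0,0,0],[0,0,0],[0,0,0]], delta_pos=[[0,-0.1,2.5],[0,0,2.5],[0,0,1.7],[0,0,0.8],[0,0,0.4],[0,0,0],[0,0,0],[0,0,0]], gripper=[2.5,2.5,2.5,2.5,2.5,2.5,2.5,2.5])

```text
time_s: 38.05
tool_pos: [0.6249, -0.0297, 0.0131]
tool_rot: [180.0, 0.1, 173.8]
force: [0.2, -0.8, -2.1]
grip_width: 0.0318
grasp_force: 24.9
```

drive_tool(angular=[[0,0,0],[0,0,0],[0,0,0],[0,0,0],[0,0,0]], delta_pos=[[0.05,0,0.15],[0,0,0.15],[0,0,0.13],[0,0,0],[0,0,0]], gripper=[2.5,2.5,2.5,2.5,2.5])

```text
time_s: 38.55
tool_pos: [0.6237, -0.0298, 0.0084]
tool_rot: [-180.0, 0.0, 173.8]
force: [-2.8, -1.2, 4.1]
grip_width: 0.0316
grasp_force: 24.9
```

drive_tool(angular=[[0,0,0],[0,0,0],[0,0,0],[0,0,0],[0,0,0],[0,0,0],[0,0,0],[0,0,0],[0,0,0],[0,0,0],[0,0,0],[0,0,0],[0,0,0],[0,0,0]], delta_pos=[[0,0,0],[0,0,0],[0,0,0],[0,0,-1.5],[0,0,-3],[0,0,-3],[0,0,-3],[0,0,-3],[3,0,0],[4,0,0],[4,0,0],[4,0,0],[2,0,0],[0,0,0]], gripper=[5,5,5,5,5,5,5,5,5,5,5,5,5,5])

```text
time_s: 39.95
tool_pos: [0.4592, -0.0129, 0.1448]
tool_rot: [-179.2, 0.0, 173.9]
force: [1.1, 0.0, 1.2]
grip_width: 0.0501
grasp_force: 0.0
```

Run:
```python
from h import *
T,S=eyes.read_camera("top"),eyes.read_camera("side"); im=S["pixels"].copy()
for n,g,k in(("plane_xl",(.614,-.1132),2),("plane_l",(.6241,-.0292),1),("plane_m",(.6334,.0557),0),("plane_s",(.6422,.1392),0)):
    for c in(T,S):
        m=pick(c,n,g,.03)
        if m is not None: print(n,g,fit(n,[(c,m)],[*g,-.1],.017))
t=T["pixels"][110:260,170:490]; out=np.zeros((600,800,3),np.uint8); out[:375]=cv2.resize(t,(800,375)); out[375:,:400]=cv2.resize(im[100:440,200:480],(400,225)); save("final",out)
```

```text
plane_xl (0.614, -0.1132) [ 0.6175 -0.1142 -2.716   0.7537]
plane_xl (0.614, -0.1132) [ 0.6162 -0.1144 -7.1079  0.9068]
plane_l (0.6241, -0.0292) [  0.6244  -0.0303 -11.504    0.9164]
plane_m (0.6334, 0.0557) [ 0.6319  0.0544 -9.197   0.9024]
plane_s (0.6422, 0.1392) [ 0.6429  0.1407 -9.8349  0.8717]
plane_s (0.6422, 0.1392) [ 0.6414  0.1409 -2.5994  0.8338]
```

View pics/final.png

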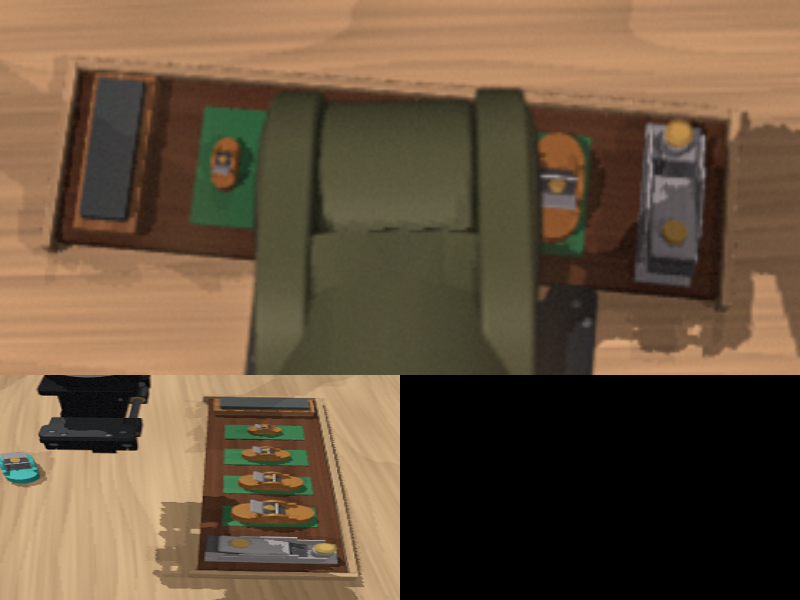

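All four planes stand upright on their pads in size order, with xl beside the block plane and s beside the oilstone. They measure within about 4 mm of the pad centres and the gripper is clear, so I hand the job in.

```bash
python3 -c "
from cell import env
print(env.sign_off())"
```

```text
the job is handed in; nothing more can be done
None
```

The four bronze finger planes are on their pads in size order, from the largest beside the block plane to the smallest beside the oilstone, each within about 4 mm of its pad's centre by camera, and the job is handed in (no verdict was returned).

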